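# Lock the used phone batteries away in the safety canister

## Task

Clear up after a strip-down. Open the battery canister (press its lid down against the spring, turn it a quarter turn anticlockwise, lift it off and set it aside), lay every phone battery inside and lay every stripped phone frame flat in the grey parts tray; then put the lid back in its notches, press it down and turn it a quarter turn clockwise so that it springs up into its catch and stays locked. Leave the tools and other things on the desk where they are.

Things in the scene. Friction and masses are not known exactly. Their poses are not given: they have to be found in the camera images.
- canister: Battery safety canister, round, grey, bolted to the desk, upright. Origin: on its axis at desk level. 78 mm high, 170 mm across (foot 184). Inner floor at 16 mm; bore 104 mm across, clear from floor to mouth. On top a steel bayonet collar, inner diameter 126 mm, top at 78 mm; two notches in its inner edge lie on this frame's +x and -x, two catches under it on +y and -y.
- canister_notch (a point): Middle of one of the two notches in the collar, level with the collar's top (78 mm), 69 mm from the axis on the canister's +x; the other is opposite. About 29 mm wide, open above and below, reaching out to 78 mm from the axis: the lid's lugs drop in here.
- canister_catch (a point): Middle of one of the two catches, 69 mm from the axis on the canister's +y (the other opposite), hidden under the collar: a pocket 6 mm deep and 29 mm wide in its underside, ceiling at 70 mm. Elsewhere the collar's underside is at 64 mm. The lugs travel under it only clockwise (seen from above) from notch to catch and back; stops about 3 degrees past each end.
- seal (a joint): Height in m of the slippery black sealing ring in the mouth (inner diameter 104, outer 120 mm), on a spring: 0 under the locked lid (ring top 62 mm above the desk), +0.004 with the lid off or only resting on it, -0.012 at the bottom stop. It pushes the lid up with about 5 N at +0.004, 6.5 N at 0, 11 N at the bottom.
- lid_grip (a point): Centre of the bar handle on the canister's loose lid: on the lid's axis, 40 mm above its flat underside. x along the bar, z up. Lid 0.25 kg: aluminium disc 118 mm across, 10 mm thick; black bar 90 x 22 mm, from 10 to 60 mm above the underside. This point is at z 102 mm locked (bar along the canister's y; so it starts), 106 resting in the notches (bar along canister x), 96 if let up between.
- lid_lug (a point): Outer end of one of the lid's two opposite lugs, 74 mm from the lid's axis on its +x, 5 mm above its underside; lugs are 22 mm wide, 6 mm thick, in line with the bar. To turn the lid, press it 8 to 10 mm below its locked height (at least 6, at most 12), so that lid_grip is at 92 to 94 mm; anticlockwise a quarter turn to the notches, clockwise to the catches, then let it up.
- desk_clear (a point): A point on the bare desk top, in the middle of a patch about 160 mm across where nothing stands at the start: a good place to set the lid down (any other clear place will do).
- tray: Grey open parts tray screwed to the desk, outer 172 x 136 x 40 mm (x, y, z), walls 4 mm, padded floor 12 mm above the desk; origin under its centre at desk level. Room for two frames laid on each other, long side along its x.
- cell1_mid (a point): Centre of a loose flat phone battery (white-faced silver pouch with a black end), 80 x 42 x 8 mm (x, y, z), 0.06 kg, lying on the desk; z up. Goes in the canister. May be absent.
- cell2_mid (a point): Centre of a loose flat phone battery (white-faced silver pouch with a black end), 80 x 42 x 8 mm (x, y, z), 0.06 kg, lying on the desk; z up. Goes in the canister. May be absent.
- cell3_mid (a point): Centre of a loose flat phone battery (white-faced silver pouch with a black end), 80 x 42 x 8 mm (x, y, z), 0.06 kg, lying on the desk; z up. Goes in the canister. May be absent.
- frame1_mid (a point): Centre, 4 mm above its underside, of a loose stripped phone frame (dark, flat), 62 x 135 x 8 mm (x, y, z) with parts to 10 mm, 0.06 kg, lying on the desk; z up. Goes in the tray. May be absent.
- frame2_mid (a point): Centre, 4 mm above its underside, of a loose stripped phone frame (dark, flat), 62 x 135 x 8 mm (x, y, z) with parts to 10 mm, 0.06 kg, lying on the desk; z up. Goes in the tray. May be absent.
- flux: Bystander: small tube with red cap, 92 x 30 x 21 mm.
- cutters: Bystander: side cutters, 117 x 49 x 12 mm.
- tweezers: Bystander: black tweezers, 120 x 14 x 8 mm.
- spudger: Bystander: black pry stick, 145 x 12 x 8 mm.
- tub: Bystander: small round tub with lid, 45 x 45 x 16 mm.
- timer: Bystander: small digital timer, 42 x 62 x 17 mm.
Things that resemble listed ones, but are neither listed nor needed, are in the scene too. Leave any blue or orange look-alike of the part that bears cell2_mid alone.

How it is judged:
By the outcome, as a careful person would: the job done as asked, in the order asked, and still so for the second after the job is handed in, with the robot touching nothing.
Of cell1, cell2, cell3 only 2 to 3 are there at a start; the rules pass over those that are not, and their reading is None.
Of frame1, frame2 only 1 to 2 are there at a start; the rules pass over those that are not, and their reading is None.
At some moment in a run one of cell1, cell2, cell3, frame1, frame2 may be knocked a few centimetres aside while the robot is not near it.
Once in a run the grip may slacken for a moment while it holds something.
It also fails if it takes over 210 s, if anything falls off the work surface, if the arm or the gripper's body presses on something with over 40 N, if the wrist force passes 120 N, or if a joint passes its speed limit or range.

## Robot

A 6-joint arm with a two-finger parallel gripper is mounted at the origin on a cart in front of the work surface, level with it; the furniture and walls round the work are solid. World frame = base frame: x ahead of the robot, y to its left, z up, the work surface at z = 0. Lengths are in mm, angles in degrees, forces in N, time in s.
With the tool pointing down it reaches from about 300 to 850 mm from the base axis. Payload 4.2 kg.
Tool frame: the origin (TCP) lies at the very end of the fingers, on their centre line; the grasp point (between the pads) lies 19 mm behind it; z points along the fingers, y is the line along which they close (so a half turn about z gives the same grasp; the last joint's range is limited). The gripper opens to 91 mm and grips with 3 to 60 N. Pads are 32 mm wide; open, the fingers measure 118 mm over their backs; the gripper's body (76 mm by 178 mm) begins 60 mm behind the grasp point.
Start: joints at [74.37, 18.312, 89.639, -0, 72.044, -1.146], TCP at [143.818, 556.74, 213.976] pointing down, gripper open.
Joint ranges: [-177.97, 177.97], [-48.28, 115.42], [12.27, 149.76], [-77.06, 257.06], [2.81, 150.46], [-146.56, 146.56]. Speed limits (degrees/s): [147.25, 147.25, 180, 180, 180, 180].

## Interface

Orientations are given as [roll, pitch, yaw] about the fixed x, y, z axes, in that order (R = Rz(yaw) Ry(pitch) Rx(roll)).
In Python, from workcell import env, eyes gives the robot as it stands.
- The arm moves only by the tool send_rows, never from a script. Its argument "targets" is text: rows parted by semicolons, each of 7 numbers parted by spaces: the shift along the tool's x, y, z in m, then the turn, a rotation vector about the tool's x, y, z in degrees, then the opening in per cent of the stroke, from 0 (shut) to 100 (fully open). A call has 1 to 12 rows; each row is the pose to reach, as a shift and turn from the pose commanded when the call began, along the tool's axes at that moment; what a row does not reach only later rows make up. A row lasts 1/12 s, in which the tool goes at most 41.7 mm and 7.16 degrees, less where a joint would pass 70% of its speed; a pose out of reach is approached as far as the arm can. A call with a gripper value outside its range is refused whole. The fingers move at their own pace and stop on an object; "grip_force" is the grip in N (left out, the last holds). Time passes only in rows, so rows that repeat a pose let the fingers close. It gives the time, the measured TCP pose, the force, the opening and the grip force at its end, in the units of the state.
- env.state(): the state, without advancing time (a new reading comes with each control period).
- eyes.grab_frame(name): name is "scene" or "top"; returns a dict with "image" (400x640x3 uint8, blue, green, red), "fovy" (degrees; the focal length in pixels is half the picture's height over the tangent of half this angle, whatever the lens; pixels are square), "cx", "cy" (the principal point, pixels), "D" ([k1, k2, p1, p2, k3] as OpenCV has them; the pictures are not rectified), "eye" and "attitude" of the camera in the world. Camera axes: x right, y up, looking along -z (the intrinsics and any distortion apply to the point x, -y, -z); pixel columns grow to the right and rows downward; lengths in mm; the calibration is good to about 2 mm. A picture is of the moment at which its call begins. There is no depth.
- env.job_done(): hands the job in; it is judged then, once.
The state is a dict: "time_s": time; "qpos": joint angles; "qvel": joint speeds; "effort": joint torques, N m; "ee_pos": TCP position; "ee_rot": TCP orientation; "force": force on the tool from outside, world axes, zero at the start; "torque": the same for the moment, N m; "gripper_width": finger opening in mm; "gripper_force": force on a finger pad.
Only numpy, scipy, OpenCV 4.12 (cv2) and the standard library are available. Lean on these libraries where they do the work, as an engineer would, in place of code of your own. Each camera call takes 0.05 s, during which the arm holds its last target. There are 200 camera calls.

## Working session

There is one attempt and no reset: what is moved stays moved. The work goes in short steps, Python scripts to look and compute and a tool call to move; the robot and the scene stay as the last step left them, time stands still between calls to the robot, and variables do not carry over. Pictures are saved under pics/ and viewed, at most 14 in all, crops included, and the job is handed in when it is done.

Besides the shell and the picture viewer there is one more tool, called after "Request:" by a JSON object that holds its "op" and its "data". send_rows: Moves the arm, as the interface text tells. Its arguments: {"type":"object","properties":{"targets":{"type":"string"},"grip_force":{"type":"number"}},"required":["targets"]}

```bash
ls; mkdir -p pics; cat > h.py <<'E'
import numpy as np, cv2
from scipy.spatial.transform import Rotation as R
from workcell import env, eyes
def K(f):
    fl=200/np.tan(np.radians(f["fovy"])/2); return np.array([[fl,0,f["cx"]],[0,fl,f["cy"]],[0,0,1]])
def rot(f):
    a=np.array(f["attitude"],float)
    if a.shape==(3,3): return a
    return R.from_euler('xyz',a,degrees=True).as_matrix()
def rays(f,px):
    u=cv2.undistortPoints(np.array(px,float).reshape(-1,1,2),K(f),np.array(f["D"],float)).reshape(-1,2)
    return np.c_[u[:,0],-u[:,1],-np.ones(len(u))]@rot(f).T
def plane(f,px,z):
    d=rays(f,px); e=np.array(f["eye"],float); return e+d*((z-e[2])/d[:,2])[:,None]
def proj(f,P):
    c=(np.array(P,float).reshape(-1,3)-np.array(f["eye"],float))@rot(f); c=c*[1,-1,-1]
    return cv2.projectPoints(c,np.zeros(3),np.zeros(3),K(f),np.array(f["D"],float))[0].reshape(-1,2)
E
python3 - <<'E'
from h import *
for n in("scene","top"):
    f=eyes.grab_frame(n); cv2.imwrite(f"pics/{n}0.png",f["image"]); print({k:v for k,v in f.items() if k!="image"})
print(env.state())
E
```

```text
pics
{'fovy': 47.76719901090791, 'cx': 325.66152195815204, 'cy': 197.8641323614901, 'D': array([-0.06182745,  0.        ,  0.        ,  0.        ,  0.        ]), 'eye': array([-340.35705497, -517.54958943, 1238.24612587]), 'attitude': array([ 41.01047921,  -0.77839406, -55.14339698])}
{'fovy': 47.504048423706024, 'cx': 319.3057817307901, 'cy': 198.08871448082704, 'D': array([-0.12657088,  0.        ,  0.        ,  0.        ,  0.        ]), 'eye': array([ 264.15809179,   33.15409538, 1435.58631965]), 'attitude': array([ 10.01511263,   0.1652767 , -88.48246723])}
{'time_s': 0.1, 'qpos': array([ 7.43695468e+01,  1.83478712e+01,  8.96984822e+01, -1.16194938e-04,
        7.20427941e+01, -1.14785423e+00]), 'qvel': array([-0.04368813, -0.09124405, -0.23364159, -0.03370397,  0.0907183 ,
       -0.03593343]), 'effort': array([ 2.59962735e-04, -4.13338566e+01, -2.32508665e+01,  7.28587224e-02,
        4.21957299e-02, -7.31422824e-05]), 'ee_pos': array([143.70025395, 556.30236448, 213.21174248]), 'ee_rot': array([-1.79910868e+02, -1.67538895e-03,  1.65517436e+02]), 'force': array([ 0.16623739,  0.19793465, -0.44897557]), 'torque': array([ 0.01255526, -0.01712231, -0.02122349]), 'gripper_force': 0.0, 'gripper_width': 91.04788282159384}
```

View pics/top0.png

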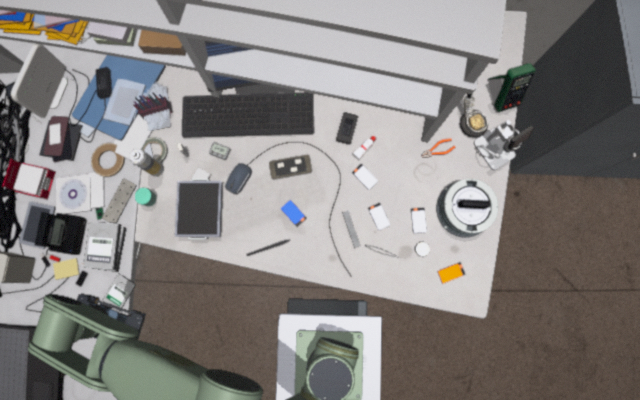

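View pics/scene0.png

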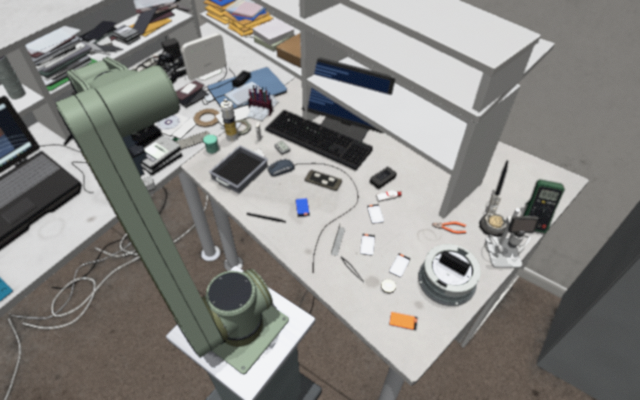

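Top view. Candidates for cells: white (365,176), (378,217) and (418,220), with a blue (293,213) and an orange (452,273) look-alike. Frame candidates are (290,167) and a smaller dark thing at (346,128). The tray is at (199,209) and the canister at (468,207). I'll check these in an enlarged crop.

```bash
python3 - <<'E'
from h import *
im=cv2.imread("pics/top0.png"); im2=cv2.imread("pics/scene0.png")
a=cv2.resize(im[105:290,265:505],None,fx=3.2,fy=3.2,interpolation=cv2.INTER_CUBIC); cv2.imwrite("pics/c1.png",a)
b=cv2.resize(im2[130:340,220:500],None,fx=2.8,fy=2.8,interpolation=cv2.INTER_CUBIC); cv2.imwrite("pics/c2.png",b)
f=eyes.grab_frame("top")
for n,p,z in [("c1",(365,176),8),("c2",(378,217),8),("c3",(418,220),8),("frame",(290,167),8),("dark",(346,128),8),("tray",(199,209),40),("can",(468,207),78),("shelf L",(208,90),0),("shelf R",(430,138),0)]:
    print(n,plane(f,[p],z)[0].round())
E
```

```text
c1 [ 592. -101.    8.]
c2 [ 460. -144.    8.]
c3 [ 453. -272.    8.]
frame [616. 141.   8.]
dark [752. -38.   8.]
tray [466. 420.  40.]
can [ 488. -413.   78.]
shelf L [881. 433.   0.]
shelf R [ 729. -318.    0.]
```

View pics/c1.png

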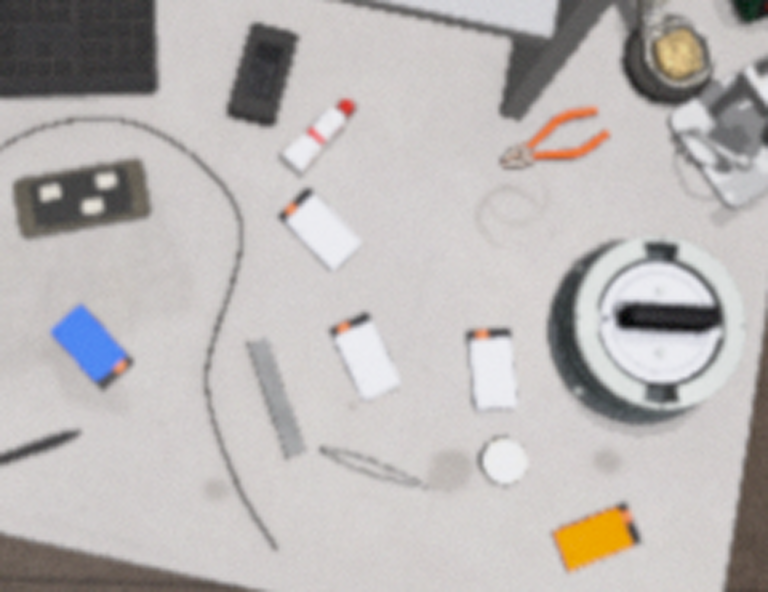

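View pics/c2.png

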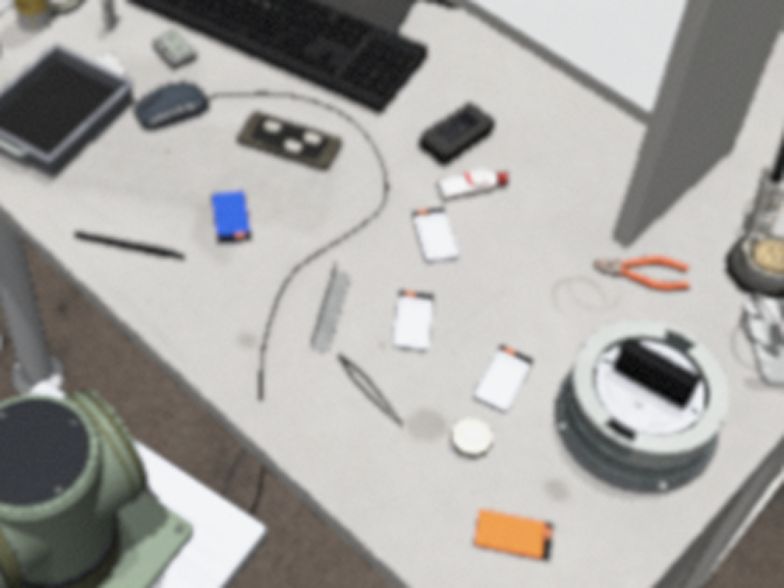

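The crop confirms three white cells with black ends. The single frame is (290,167), dark with three pads and about 135x62. The (346,128) object is smaller and thicker, so it's not a frame. The bar lies along world y and the notches are on about ±x. Next I'll measure.

```bash
cat >> h.py <<'E'
def grabavg(n,k=3):
    fs=[eyes.grab_frame(n) for _ in range(k)]; f=fs[0]; f["image"]=np.mean([x["image"] for x in fs],0).astype(np.uint8); return f
def rect(f,mask,z):
    """largest contour -> world polygon at z -> centre, long-axis angle, sizes"""
    c=max(cv2.findContours(mask.astype(np.uint8),cv2.RETR_EXTERNAL,cv2.CHAIN_APPROX_NONE)[0],key=cv2.contourArea)
    P=plane(f,c.reshape(-1,2),z)[:,:2].astype(np.float32); r=cv2.minAreaRect(P)
    b=cv2.boxPoints(r); e=b[1]-b[0] if np.linalg.norm(b[1]-b[0])>np.linalg.norm(b[2]-b[1]) else b[2]-b[1]
    return np.array(r[0]).round(1),(np.degrees(np.arctan2(e[1],e[0]))%180).round(1),np.sort(r[1]).round(1)
def window(f,P,r):
    p=proj(f,[P])[0]; m=np.zeros(f["image"].shape[:2],np.uint8); cv2.circle(m,tuple(int(v) for v in p.round()),r,1,-1); return m>0
def bg(f):
    """difference from desk colour (median)"""
    lab=cv2.cvtColor(f["image"],cv2.COLOR_BGR2LAB).astype(int); return lab
E
cat > m.py <<'E'
from h import *
import sys
T=grabavg("top"); S=grabavg("scene")
G={"c1":(592,-101),"c2":(460,-144),"c3":(453,-272)}
for k,g in G.items():
    for nm,f in(("top",T),("scn",S)):
        l=bg(f); w=window(f,(*g,8),24); d=np.median(l[w],0)
        L=l[...,0]; white=(L>d[0]+12)&w; m=white|((L<d[0]-45)&w)|((abs(l[...,1]-d[1])>18)&w)
        m=cv2.morphologyEx(m.astype(np.uint8),cv2.MORPH_CLOSE,np.ones((3,3)))
        print(k,nm,d,*rect(f,m,8))
for nm,f in(("top",T),("scn",S)):
    l=bg(f)[...,0]
    print("frame",nm,*rect(f,(l<130)&window(f,(616,141,8),28),8))
    print("bar",nm,*rect(f,(l<75)&window(f,(488,-413,122),18),122))
    w=window(f,(470,420,40),46); print("tray",nm,*rect(f,(l<140)&w,40))
E
python3 m.py
```

```text
c1 top [212. 129. 128.] [593.5 -99.2] 46.4 [44.5 77.8]
c1 scn [216. 128. 129.] [626.3 -93.3] 9.5 [ 70.8 146.8]
c2 top [213. 129. 129.] [ 464.4 -145.5] 25.5 [43.2 77.7]
c2 scn [216. 128. 130.] [ 461.5 -148.1] 27.7 [40.8 84.2]
c3 top [214. 129. 129.] [ 456.2 -270.8] 3.4 [45.6 77.5]
c3 scn [218. 128. 130.] [ 454.7 -275.3] 7.3 [39.  77.1]
frame top [617.3 141.5] 102.0 [ 59.6 130. ]
bar top [ 490.5 -415.5] 89.2 [20.8 95.1]
tray top [465.4 418. ] 1.4 [142.  167.6]
frame scn [614.2 139.4] 101.2 [ 62.4 132.2]
bar scn [ 476.1 -422.3] 85.9 [43.2 80.6]
tray scn [473.5 372.2] 2.0 [236.1 237.8]
```

```bash
python3 - <<'E'
from h import *
for n in("top","scene"):
    f=grabavg(n,2); l=bg(f)[...,0]; w=window(f,(490,-415,78),34)
    for th in(60,75,90,110):
        cs=[c for c in cv2.findContours(((l<th)&w).astype(np.uint8),cv2.RETR_EXTERNAL,cv2.CHAIN_APPROX_NONE)[0] if cv2.contourArea(c)>6]
        print(n,th,[(plane(f,[c.reshape(-1,2).mean(0)],78)[0,:2].round(1).tolist(),cv2.contourArea(c)) for c in cs])
f=eyes.grab_frame("top"); l=bg(f)[...,0]
k=(l>130)&window(f,(490,-415,78),40)
P=np.array(sum([c.reshape(-1,2).tolist() for c in cv2.findContours(k.astype(np.uint8),cv2.RETR_EXTERNAL,cv2.CHAIN_APPROX_NONE)[0]],[]))
print(proj(f,[(490,-415,78)]))
a=np.hstack([cv2.resize(f["image"][170:245,432:507],(450,450),interpolation=2)]); cv2.imwrite("pics/can.png",a)
E
```

```text
top 60 [([498.0, -430.3], 156.0)]
top 75 [([498.2, -431.6], 169.0), ([478.8, -335.2], 113.5)]
top 90 [([425.1, -428.0], 9.0), ([498.5, -430.9], 186.5), ([466.3, -342.1], 196.0), ([563.8, -427.5], 12.0)]
top 110 [([427.4, -422.9], 24.0), ([498.2, -431.7], 210.0), ([465.0, -351.9], 324.0), ([562.6, -426.4], 26.5)]
scene 60 [([508.4, -422.3], 284.0)]
scene 75 [([394.9, -386.6], 13.5), ([509.3, -423.1], 297.5)]
scene 90 [([421.9, -422.7], 9.0), ([399.6, -426.7], 200.0), ([509.2, -423.4], 314.0), ([559.9, -426.2], 13.0)]
scene 110 [([421.8, -422.5], 14.0), ([405.0, -430.7], 418.0), ([510.0, -423.0], 338.5), ([559.4, -426.3], 23.0)]
[[468.75813679 206.32402421]]
```

View pics/can.png

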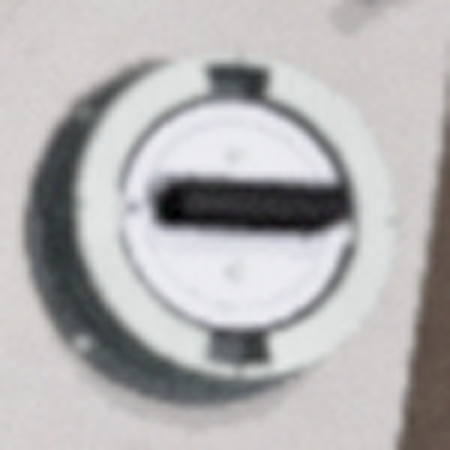

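```bash
python3 - <<'E'
from h import *
f=grabavg("top",2); l=bg(f)[...,0]; m=(l<75)&window(f,(493,-424,112),24)
print(rect(f,m,122),rect(f,m,72))
c=max(cv2.findContours(m.astype(np.uint8),0,1)[0],key=cv2.contourArea).reshape(-1,2)
P=plane(f,c,122)[:,:2]; Q=plane(f,c,72)[:,:2]
print("right end@122",P[P[:,1].argmin()],"left end@72",Q[Q[:,1].argmax()],"x span@122 of right part",np.percentile(P[P[:,1]<-430,0],[0,100]))
print(cv2.boundingRect(c))
# lid disc top (z72) and collar circle via bright masks
s=grabavg("scene",2); l2=bg(s)[...,0]
for g,L in((f,l),(s,l2)):
    k=((L>185)&window(g,(493,-424,78),33)).astype(np.uint8)
    k=max(cv2.findContours(k,0,1)[0],key=cv2.contourArea).reshape(-1,2)
    e=cv2.fitEllipse(plane(g,k,78)[:,:2].astype(np.float32)); print("collar",e)
print(env.state()["time_s"])
E
```

```text
(array([ 490.5, -415.5]), np.float32(89.2), array([20.8, 95.1])) (array([ 499.2, -432.6]), np.float32(89.2), array([21.6, 98.7]))
right end@122 [ 500.28745931 -463.17170873] left end@72 [ 494.28948418 -383.15829548] x span@122 of right part [481.40914311 500.28745931]
(458, 200, 32, 8)
collar ((505.267822265625, -432.3909912109375), (181.29354858398438, 187.44171142578125), 73.72675323486328)
collar ((516.959228515625, -419.4203796386719), (193.8459930419922, 204.8567352294922), 100.46610260009766)
0.9
```

```bash
cat > w.py <<'E'
from h import *
import sys
# args: x,y,z,yaw waypoints -> shift (m) and turn (deg) in tool axes from measured pose
s=env.state(); p=np.array(s["ee_pos"]); R0=R.from_euler('xyz',s["ee_rot"],degrees=True)
# assume exact down at commanded
R0=R.from_euler('xyz',[180,0,s["ee_rot"][2]],degrees=True)
print("t",round(s["time_s"],2),p.round(1),np.round(s["ee_rot"],1),"F",np.round(s["force"],1),"w",round(s["gripper_width"],1),"q6",round(s["qpos"][5],1))
for a in sys.argv[1:]:
    x,y,z,yw=map(float,a.split(","))
    d=R0.inv().apply(np.array([x,y,z])-p)/1000
    t=(R0.inv()*R.from_euler('xyz',[180,0,yw],degrees=True)).as_rotvec(degrees=True)
    print(a,"->",d.round(4),t.round(1))
E
python3 w.py 500,100,220,120 492,-424.5,200,89.5
```

```text
t 0.9 [143.8 556.7 214. ] [180.    0.  165.5] F [ 0.9  0.8 -0.7] w 91.2 q6 -1.1
500,100,220,120 -> [-0.4591 -0.3531 -0.006 ] [ 0.  -0.  45.5]
492,-424.5,200,89.5 -> [-0.5825 -0.863   0.014 ] [ 0. -0. 76.]
```

Request:
{"op": "send_rows", "data": {"targets": "-0.459 -0.353 -0.006 0 0 45.5 100;-0.459 -0.353 -0.006 0 0 45.5 100;-0.459 -0.353 -0.006 0 0 45.5 100;-0.459 -0.353 -0.006 0 0 45.5 100;-0.459 -0.353 -0.006 0 0 45.5 100;-0.459 -0.353 -0.006 0 0 45.5 100;-0.459 -0.353 -0.006 0 0 45.5 100;-0.459 -0.353 -0.006 0 0 45.5 100;-0.459 -0.353 -0.006 0 0 45.5 100;-0.459 -0.353 -0.006 0 0 45.5 100;-0.459 -0.353 -0.006 0 0 45.5 100;-0.459 -0.353 -0.006 0 0 45.5 100"}}

```text
time_s: 1.9
ee_pos: [452.2, 160.6, 219.5]
ee_rot: [180.0, -0.0, 120.0]
force: [0.6, 1.4, 0.2]
gripper_width: 91.1
gripper_force: 0.0
```

```bash
python3 w.py 492,-424.5,180,89.5
```

```text
t 1.9 [452.2 160.6 219.5] [180.  -0. 120.] F [0.6 1.4 0.2] w 91.1 q6 -11.8
492,-424.5,180,89.5 -> [-0.5266 -0.2582  0.0395] [ 0.  -0.  30.5]
```

Request:
{"op": "send_rows", "data": {"targets": "-0.527 -0.258 0.040 0 0 30.5 100;-0.527 -0.258 0.040 0 0 30.5 100;-0.527 -0.258 0.040 0 0 30.5 100;-0.527 -0.258 0.040 0 0 30.5 100;-0.527 -0.258 0.040 0 0 30.5 100;-0.527 -0.258 0.040 0 0 30.5 100;-0.527 -0.258 0.040 0 0 30.5 100;-0.527 -0.258 0.040 0 0 30.5 100;-0.527 -0.258 0.040 0 0 30.5 100;-0.527 -0.258 0.040 0 0 30.5 100;-0.527 -0.258 0.040 0 0 30.5 100;-0.527 -0.258 0.040 0 0 30.5 100"}}

```text
time_s: 2.9
ee_pos: [485.2, -337.3, 185.1]
ee_rot: [180.0, -0.0, 89.5]
force: [0.9, -0.2, -0.1]
gripper_width: 91.2
gripper_force: 0.0
```

```bash
python3 w.py 492,-424.5,180,89.5 492,-424.5,84,89.5
```

```text
t 2.9 [ 485.2 -337.3  185.1] [180.   -0.   89.5] F [ 0.9 -0.2 -0.1] w 91.2 q6 -35.4
492,-424.5,180,89.5 -> [-0.0871  0.0075  0.0051] [ 0.  0. -0.]
492,-424.5,84,89.5 -> [-0.0871  0.0075  0.1011] [ 0.  0. -0.]
```

Request:
{"op": "send_rows", "data": {"targets": "-0.087 0.0075 0.005 0 0 0 100;-0.087 0.0075 0.005 0 0 0 100;-0.087 0.0075 0.005 0 0 0 100;-0.087 0.0075 0.035 0 0 0 100;-0.087 0.0075 0.065 0 0 0 100;-0.087 0.0075 0.090 0 0 0 100;-0.087 0.0075 0.101 0 0 0 100;-0.087 0.0075 0.101 0 0 0 100;-0.087 0.0075 0.101 0 0 0 100;-0.087 0.0075 0.101 0 0 0 100", "grip_force": 10}}

```text
time_s: 3.73
ee_pos: [493.4, -422.9, 86.0]
ee_rot: [179.8, 0.1, 89.5]
force: [0.3, -0.6, 0.6]
gripper_width: 91.3
gripper_force: 0.0
```

```bash
python3 - <<'E'
from h import *
s=env.state(); print(s["ee_pos"].round(1),s["force"].round(1))
a=[]
for n in("top","scene"):
    f=eyes.grab_frame(n); p=proj(f,[(492,-424,90)])[0].astype(int)
    x=max(0,min(p[0]-45,550)); a.append(cv2.resize(f["image"][p[1]-45:p[1]+45,x:x+90],(390,390),interpolation=2))
cv2.imwrite("pics/g1.png",np.hstack(a))
E
```

```text
[ 493.4 -422.9   86. ] [ 0.3 -0.6  0.6]
```

View pics/g1.png

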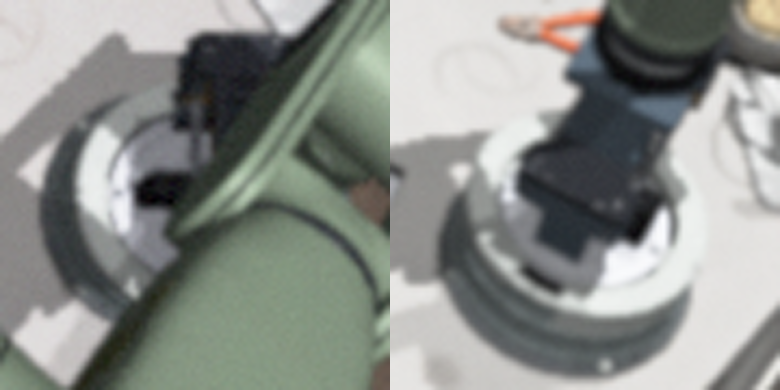

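The two crops show the fingers straddling the bar, with nothing out of place. I'll close the gripper.

Request:
{"op": "send_rows", "data": {"targets": "0 0 0 0 0 0 10;0 0 0 0 0 0 10;0 0 0 0 0 0 10;0 0 0 0 0 0 10;0 0 0 0 0 0 10;0 0 0 0 0 0 10;0 0 0 0 0 0 10;0 0 0 0 0 0 10;0 0 0 0 0 0 10;0 0 0 0 0 0 10", "grip_force": 15}}

```text
time_s: 4.67
ee_pos: [492.3, -422.2, 84.0]
ee_rot: [-180.0, -0.0, 89.5]
force: [-0.2, -0.8, -0.3]
gripper_width: 27.7
gripper_force: 0.0
```

```bash
python3 w.py
```

```text
t 4.67 [ 492.3 -422.2   84. ] [-180.    -0.    89.5] F [-0.2 -0.8 -0.3] w 27.7 q6 -41.2
```

Request:
{"op": "send_rows", "data": {"targets": "-0.002 0 0 0 0 0 10;-0.002 0 0 0 0 0 10;-0.002 0 0 0 0 0 10;-0.002 0 0 0 0 0 10;-0.002 0 0 0 0 0 10", "grip_force": 30}}

```text
time_s: 5.08
ee_pos: [492.9, -423.8, 84.0]
ee_rot: [179.9, -0.0, 89.5]
force: [3.8, 2.7, -0.3]
gripper_width: 21.7
gripper_force: 29.9
```

Request:
{"op": "send_rows", "data": {"targets": "0 0.001 0 0 0 0 10;0 0.001 0.003 0 0 0 10;0 0.001 0.006 0 0 0 10;0 0.001 0.009 0 0 0 10;0 0.001 0.009 0 0 0 10;0 0.001 0.009 0 0 0 10;0 0.001 0.009 0 0 0 10", "grip_force": 50}}

```text
time_s: 5.67
ee_pos: [493.2, -424.8, 76.3]
ee_rot: [180.0, 0.1, 89.5]
force: [0.4, 2.5, 7.0]
gripper_width: 21.6
gripper_force: 49.9
```

Request:
{"op": "send_rows", "data": {"targets": "0 0 0.001 0 0 0 10;0 0 0.001 0 0 -6 10;0 0 0.001 0 0 -13 10;0 0 0.001 0 0 -20 10;0 0 0.001 0 0 -27 10;0 0 0.001 0 0 -34 10;0 0 0.001 0 0 -41 10;0 0 0.001 0 0 -48 10;0 0 0.001 0 0 -55 10;0 0 0.001 0 0 -62 10;0 0 0.001 0 0 -69 10;0 0 0.001 0 0 -69 10"}}

```text
time_s: 6.67
ee_pos: [493.2, -425.7, 75.7]
ee_rot: [-179.9, 0.1, 158.8]
force: [0.5, 0.1, 7.3]
gripper_width: 21.9
gripper_force: 50.0
```

Request:
{"op": "send_rows", "data": {"targets": "0 0 0 0 0 -7 10;0 0 0 0 0 -14 10;0 0 0 0 0 -20 10;0 0 0 0 0 -21 10;0 0 0 0 0 -21 10;0 0 0 0 0 -21 10"}}

```text
time_s: 7.17
ee_pos: [493.3, -425.6, 75.7]
ee_rot: [-179.8, 0.1, 179.6]
force: [-0.2, -0.3, 7.2]
gripper_width: 21.7
gripper_force: 50.0
```

Request:
{"op": "send_rows", "data": {"targets": "0 0 -0.004 0 0 -21 10;0 0 -0.008 0 0 0 10;0 0 -0.012 0 0 0 10;0 0 -0.018 0 0 0 10;0 0 -0.026 0 0 0 10;0 0 -0.026 0 0 0 10;0 0 -0.026 0 0 0 10"}}

```text
time_s: 7.75
ee_pos: [493.3, -424.4, 100.4]
ee_rot: [-180.0, 0.0, 179.6]
force: [0.7, -0.2, -3.0]
gripper_width: 21.6
gripper_force: 49.9
```

The lid came out cleanly: up 25 mm with about 3 N of weight. Now I'll pick a clear patch from the first picture.

```bash
python3 - <<'E'
from h import *
f=eyes.grab_frame("top"); im=cv2.imread("pics/top0.png"); lab=cv2.cvtColor(im,cv2.COLOR_BGR2LAB).astype(int)
d=np.median(lab[150:250,270:430].reshape(-1,3),0); free=(abs(lab-d).max(2)<16)
free=cv2.medianBlur(free.astype(np.uint8),3); free[:, :230]=0; free[260:]=0;free[:110]=0; free[:,440:]=0
D=cv2.distanceTransform(free,cv2.DIST_L2,5)*3.1
for _ in range(6):
    y,x=np.unravel_index(D.argmax(),D.shape); print((x,y),D[y,x].round(),plane(f,[(x,y)],0)[0].round()); cv2.circle(D,(int(x),int(y)),8,0,-1)
E
python3 w.py 493,-425,180,180
```

```text
(np.int64(405), np.int64(180)) 88.0 [ 584. -232.    0.]
(np.int64(395), np.int64(160)) 83.0 [ 650. -200.    0.]
(np.int64(401), np.int64(173)) 81.0 [ 607. -219.    0.]
(np.int64(413), np.int64(182)) 78.0 [ 578. -258.    0.]
(np.int64(397), np.int64(152)) 75.0 [ 678. -207.    0.]
(np.int64(253), np.int64(224)) 74.0 [428. 253.   0.]
t 7.8 [ 493.1 -424.1   99.9] [180.   -0.  179.6] F [-0.7  0.7 -2.5] w 21.8 q6 -131.3
493,-425,180,180 -> [ 0.0001 -0.0009 -0.0801] [ 0.   0.  -0.4]
```

Request:
{"op": "send_rows", "data": {"targets": "0 0 -0.030 0 0 0 10;0 0 -0.065 0 0 0 10;-0.06 0.13 -0.08 0 0 0 10;-0.091 0.196 -0.08 0 0 0 10;-0.091 0.196 -0.08 0 0 0 10;-0.091 0.196 -0.08 0 0 0 10;-0.091 0.196 -0.08 0 0 0 10;-0.091 0.196 -0.04 0 0 0 10;-0.091 0.196 0 0 0 0 10;-0.091 0.196 0.04 0 0 0 10;-0.091 0.196 0.04 0 0 0 10;-0.091 0.196 0.04 0 0 0 10"}}

```text
time_s: 8.8
ee_pos: [584.2, -228.2, 58.0]
ee_rot: [179.9, -0.3, 179.6]
force: [-0.2, -0.3, -0.9]
gripper_width: 21.9
gripper_force: 49.9
```

```bash
python3 w.py 584,-228,24,179.6
```

```text
t 8.8 [ 584.2 -228.2   58. ] [179.9  -0.3 179.6] F [-0.2 -0.3 -0.9] w 21.9 q6 -111.9
584,-228,24,179.6 -> [0.0002 0.0002 0.034 ] [-0.  0. -0.]
```

Request:
{"op": "send_rows", "data": {"targets": "0 0 0.02 0 0 0 10;0 0 0.03 0 0 0 10;0 0 0.034 0 0 0 10;0 0 0.036 0 0 0 10;0 0 0.037 0 0 0 10;0 0 0.037 0 0 0 10;0 0 0.037 0 0 0 10"}}

```text
time_s: 9.38
ee_pos: [586.5, -229.3, 24.1]
ee_rot: [-180.0, 0.1, 179.5]
force: [-0.9, 0.1, -2.2]
gripper_width: 21.9
gripper_force: 49.9
```

Request:
{"op": "send_rows", "data": {"targets": "0 0 0.001 0 0 0 10;0 0 0.002 0 0 0 10;0 0 0.002 0 0 0 10;0 0 0.002 0 0 0 10"}}

```text
time_s: 9.72
ee_pos: [586.4, -229.2, 22.2]
ee_rot: [-180.0, 0.1, 179.5]
force: [-0.9, -0.1, 5.3]
gripper_width: 21.7
gripper_force: 49.9
```

Request:
{"op": "send_rows", "data": {"targets": "0 0 0 0 0 0 60;0 0 0 0 0 0 60;0 0 0 0 0 0 60;0 0 0 0 0 0 60;0 0 0 0 0 0 60;0 0 0 0 0 0 60;0 0 -0.04 0 0 0 70;0 0 -0.08 0 0 0 80;0 0 -0.12 0 0 0 90;0.04 -0.12 -0.13 0 0 0 90;0.04 -0.16 -0.13 0 0 0 90;0.04 -0.16 -0.13 0 0 0 90"}}

```text
time_s: 10.72
ee_pos: [553.8, -350.2, 150.5]
ee_rot: [-179.9, 0.1, 179.6]
force: [1.1, 0.2, -1.0]
gripper_width: 82.1
gripper_force: 0.0
```

```bash
sed -i 's/"tray"/"tray"/' m.py; python3 m.py | grep -v -E "bar|tray"; python3 w.py 455.5,-272,120,185
```

```text
c1 top [224. 129. 128.] [593.5 -99.2] 46.4 [44.5 77.8]
c1 scn [231. 128. 129.] [ 592.5 -100.6] 48.2 [39.  77.2]
c2 top [167. 129. 129.] [ 465.  -128.7] 1.5 [122.6 144.1]
c2 scn [180. 128. 129.] [ 488.  -124.8] 171.5 [124.1 138.5]
c3 top [142. 129. 129.] [ 449.6 -277.7] 150.9 [ 87.  152.6]
c3 scn [180. 128. 129.] [ 450.4 -296.1] 167.9 [106.5 175.9]
frame top [617.3 141.3] 102.0 [ 58.4 129.5]
frame scn [645.4 173.4] 17.0 [176.9 227.1]
t 11.02 [ 553.6 -348.4  148.5] [179.9  -0.  179.5] F [-0.8  0.2 -0.5] w 82.3 q6 -122.8
455.5,-272,120,185 -> [0.0988 0.0756 0.0285] [-0.   0.  -5.5]
```

Request:
{"op": "send_rows", "data": {"targets": "0.099 0.076 0.028 0 0 -5.5 75;0.099 0.076 0.028 0 0 -5.5 75;0.099 0.076 0.028 0 0 -5.5 75;0.099 0.076 0.028 0 0 -5.5 75;0.099 0.076 0.065 0 0 -5.5 75;0.099 0.076 0.1 0 0 -5.5 75;0.099 0.076 0.125 0 0 -5.5 75;0.099 0.076 0.14 0 0 -5.5 75;0.099 0.076 0.145 0 0 -5.5 75;0.099 0.076 0.146 0 0 -5.5 75;0.099 0.076 0.146 0 0 -5.5 70;0.099 0.076 0.146 0 0 -5.5 60", "grip_force": 20}}

```text
time_s: 12.02
ee_pos: [456.4, -272.7, 4.1]
ee_rot: [-179.9, 0.1, -174.9]
force: [1.1, 0.1, -0.1]
gripper_width: 59.6
gripper_force: 0.0
```

Request:
{"op": "send_rows", "data": {"targets": "0 0 0.001 0 0 0 20;0 0 0.001 0 0 0 20;0 0 0.001 0 0 0 20;0 0 0.001 0 0 0 20;0 0 0.001 0 0 0 20;0 0 0.001 0 0 0 20"}}

```text
time_s: 12.52
ee_pos: [455.8, -272.9, 2.6]
ee_rot: [-180.0, 0.1, -175.0]
force: [-1.5, 0.7, 5.7]
gripper_width: 41.7
gripper_force: 20.0
```

```bash
python3 w.py 456,-272,140,185 493.3,-425,140,180 493.3,-425,19,180
```

```text
t 12.52 [ 455.8 -272.9    2.6] [-1.80e+02  1.00e-01 -1.75e+02] F [-1.5  0.7  5.7] w 41.7 q6 -127.2
456,-272,140,185 -> [-0.0003  0.0008 -0.1374] [-0. -0.  0.]
493.3,-425,140,180 -> [-0.0241 -0.1548 -0.1374] [-0. -0.  5.]
493.3,-425,19,180 -> [-0.0241 -0.1548 -0.0164] [-0. -0.  5.]
```

Request:
{"op": "send_rows", "data": {"targets": "0 0 -0.04 0 0 0 20;0 0 -0.08 0 0 0 20;0 0 -0.12 0 0 0 20;-0.015 -0.09 -0.137 0 0 5 20;-0.024 -0.155 -0.137 0 0 5 20;-0.024 -0.155 -0.137 0 0 5 20;-0.024 -0.155 -0.137 0 0 5 20;-0.024 -0.155 -0.137 0 0 5 20;-0.024 -0.155 -0.11 0 0 5 20;-0.024 -0.155 -0.08 0 0 5 20;-0.024 -0.155 -0.08 0 0 5 20"}}

```text
time_s: 13.43
ee_pos: [489.1, -421.6, 75.5]
ee_rot: [179.5, -0.6, 180.0]
force: [-1.6, 0.2, -1.5]
gripper_width: 41.7
gripper_force: 20.0
```

```bash
python3 w.py 493.3,-425,20,180
```

```text
t 13.43 [ 489.1 -421.6   75.5] [179.5  -0.6 180. ] F [-1.6  0.2 -1.5] w 41.7 q6 -131.8
493.3,-425,20,180 -> [-0.0042 -0.0034  0.0555] [ 0.  0. -0.]
```

Request:
{"op": "send_rows", "data": {"targets": "0 0 0 0 0 0 20;0 0 0 0 0 0 20;0 0 0 0 0 0 20"}}

```text
time_s: 13.68
ee_pos: [493.8, -425.4, 83.9]
ee_rot: [-179.9, 0.1, -180.0]
force: [-0.2, 0.7, 0.1]
gripper_width: 41.5
gripper_force: 20.0
```

```bash
python3 w.py 493.3,-425,20,180
```

```text
t 13.68 [ 493.8 -425.4   83.9] [-1.799e+02  1.000e-01 -1.800e+02] F [-0.2  0.7  0.1] w 41.5 q6 -131.8
493.3,-425,20,180 -> [0.0005 0.0004 0.0639] [-0. -0.  0.]
```

Request:
{"op": "send_rows", "data": {"targets": "0 0 0.015 0 0 0 20;0 0 0.032 0 0 0 20;0 0 0.045 0 0 0 20;0 0 0.055 0 0 0 20;0 0 0.060 0 0 0 20;0 0 0.063 0 0 0 20;0 0 0.063 0 0 0 20;0 0 0.063 0 0 0 20"}}

```text
time_s: 14.35
ee_pos: [493.3, -425.2, 19.7]
ee_rot: [-179.9, 0.1, -180.0]
force: [0.5, 0.5, -0.1]
gripper_width: 41.7
gripper_force: 20.0
```

Request:
{"op": "send_rows", "data": {"targets": "0 0 -0.0005 0 0 0 60;0 0 -0.0005 0 0 0 60;0 0 -0.0005 0 0 0 60;0 0 -0.0005 0 0 0 60;0 0 -0.03 0 0 0 60;0 0 -0.06 0 0 0 60;0 0 -0.10 0 0 0 70;0 0 -0.13 0 0 0 75;0.02 -0.03 -0.16 0 0 0 75;0.02 -0.06 -0.19 0 0 0 75;0.02 -0.06 -0.19 0 0 0 75"}}

```text
time_s: 15.27
ee_pos: [473.4, -490.7, 215.5]
ee_rot: [-179.4, 0.4, 179.9]
force: [0.1, 0.2, 0.5]
gripper_width: 68.6
gripper_force: 0.0
```

```bash
python3 m.py | grep -v -E "bar|tray|c3"; python3 w.py 463.5,-146.5,130,206; python3 - <<'E'
from h import *
f=eyes.grab_frame("top"); cv2.imwrite("pics/t2.png",cv2.resize(f["image"][110:300,265:525],(780,570),interpolation=2))
E
```

```text
c1 top [221. 129. 128.] [593.5 -99.2] 46.4 [44.5 77.9]
c1 scn [233. 128. 129.] [ 592.7 -100.3] 48.2 [39.  76.4]
c2 top [221. 129. 129.] [ 444.5 -139.6] 157.4 [ 87.5 120. ]
c2 scn [233. 128. 129.] [ 423.7 -142.9] 38.9 [110.5 134.4]
frame top [617.2 141.3] 102.0 [ 58.2 129.5]
frame scn [635.8 167.9] 153.4 [223.4 229.2]
t 15.57 [ 472.4 -483.1  206.8] [ 179.8   -0.2 -179.9] F [ 0.6 -0.4  0.4] w 67.9 q6 -136.7
463.5,-146.5,130,206 -> [0.0085 0.3366 0.0768] [ -0.    0.  -25.9]
```

View pics/t2.png

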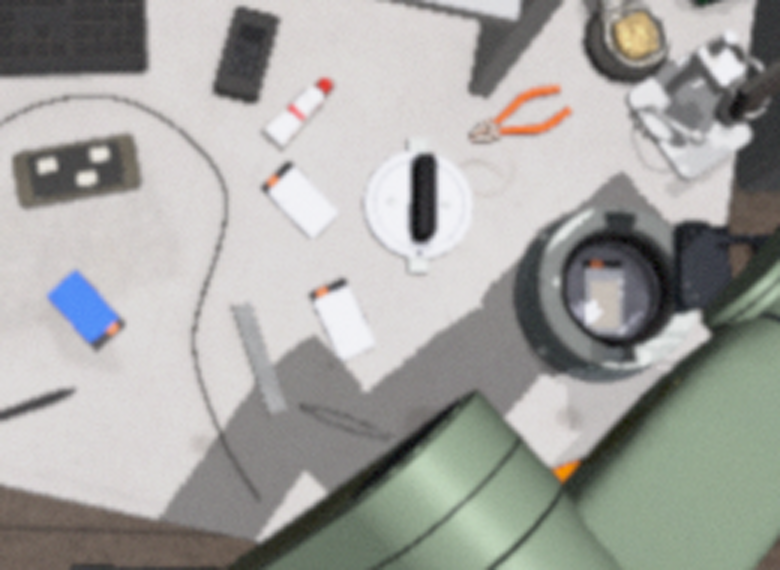

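The crop shows cell 3 flat on the canister floor (605,295), the lid at rest (420,200), and cells 1 and 2 unmoved.

Request:
{"op": "send_rows", "data": {"targets": "0.008 0.04 0.01 0 0 0 80;0.008 0.08 0.03 0 0 -5 80;0.008 0.12 0.05 0 0 -12 80;0.008 0.16 0.07 0 0 -19 80;0.008 0.2 0.077 0 0 -26 80;0.008 0.24 0.077 0 0 -26 80;0.008 0.275 0.077 0 0 -26 80;0.008 0.305 0.077 0 0 -26 80;0.008 0.325 0.077 0 0 -26 80;0.008 0.336 0.077 0 0 -26 80;0.008 0.336 0.077 0 0 -26 80;0.008 0.336 0.077 0 0 -26 80"}}

```text
time_s: 16.62
ee_pos: [464.7, -148.8, 131.7]
ee_rot: [-180.0, -0.0, -153.9]
force: [0.3, -1.4, 0.1]
gripper_width: 73.1
gripper_force: 0.0
```

```bash
python3 w.py 463.5,-146.5,3,206
```

```text
t 16.62 [ 464.7 -148.8  131.7] [-180.    -0.  -153.9] F [ 0.3 -1.4  0.1] w 73.1 q6 -135.2
463.5,-146.5,3,206 -> [1.000e-04 2.600e-03 1.287e-01] [ 0.  -0.   0.1]
```

Request:
{"op": "send_rows", "data": {"targets": "0 0.001 0.02 0 0 0 75;0 0.001 0.05 0 0 0 75;0 0.001 0.08 0 0 0 75;0 0.001 0.1 0 0 0 75;0 0.001 0.115 0 0 0 75;0 0.001 0.123 0 0 0 75;0 0.001 0.127 0 0 0 75;0 0.001 0.127 0 0 0 60;0 0.001 0.127 0 0 0 50;0 0.001 0.127 0 0 0 20;0 0.001 0.127 0 0 0 20;0 0.001 0.127 0 0 0 20"}}

```text
time_s: 17.62
ee_pos: [464.8, -148.2, 5.8]
ee_rot: [-179.9, 0.1, -154.0]
force: [-0.2, 0.3, 3.0]
gripper_width: 41.4
gripper_force: 20.0
```

Request:
{"op": "send_rows", "data": {"targets": "0 0 0 0 0 0 20;0 0 0 0 0 0 20;0 0 0 0 0 0 20"}}

```text
time_s: 17.87
ee_pos: [464.9, -148.1, 5.7]
ee_rot: [-179.9, 0.1, -154.0]
force: [-1.2, 0.1, 5.8]
gripper_width: 41.5
gripper_force: 20.0
```

```bash
python3 w.py 493.3,-425,120,180
```

```text
t 17.87 [ 464.9 -148.1    5.7] [-1.799e+02  1.000e-01 -1.540e+02] F [-1.2  0.1  5.8] w 41.5 q6 -135.1
493.3,-425,120,180 -> [ 0.0959 -0.2613 -0.1143] [-0. -0. 26.]
```

Request:
{"op": "send_rows", "data": {"targets": "0 0 0 0 0 0 55;0 0 0 0 0 0 55;0 0 0 0 0 0 55;0 0 0.003 0 0 0 55;0 0 0.003 0 0 0 55;0 0 0.003 0 0 0 55"}}

```text
time_s: 18.37
ee_pos: [463.9, -147.8, 1.5]
ee_rot: [180.0, -0.0, -154.0]
force: [-0.2, 0.3, 0.3]
gripper_width: 50.3
gripper_force: 0.0
```

Request:
{"op": "send_rows", "data": {"targets": "0 0 0 0 0 0 20;0 0 0 0 0 0 20;0 0 0 0 0 0 20;0 0 0 0 0 0 20;0 0 0 0 0 0 20", "grip_force": 25}}

```text
time_s: 18.78
ee_pos: [464.2, -147.9, 1.9]
ee_rot: [180.0, -0.0, -154.0]
force: [-0.0, -0.8, -0.2]
gripper_width: 41.3
gripper_force: 25.0
```

```bash
python3 w.py 493.3,-425,120,180
```

```text
t 18.78 [ 464.2 -147.9    1.9] [ 180.   -0. -154.] F [-0.  -0.8 -0.2] w 41.3 q6 -135.1
493.3,-425,120,180 -> [ 0.0954 -0.2618 -0.1181] [-0. -0. 26.]
```

Request:
{"op": "send_rows", "data": {"targets": "0 0 -0.025 0 0 0 20;0 0 -0.06 0 0 0 20;0 0 -0.095 0 0 0 20;0.01 -0.03 -0.115 0 0 4 20;0.023 -0.063 -0.118 0 0 8 20;0.037 -0.1 -0.118 0 0 12 20;0.05 -0.138 -0.118 0 0 16 20;0.063 -0.174 -0.118 0 0 20 20;0.076 -0.208 -0.118 0 0 24 20;0.086 -0.235 -0.118 0 0 26 20;0.092 -0.253 -0.118 0 0 26 20;0.0955 -0.262 -0.118 0 0 26 20"}}

```text
time_s: 19.78
ee_pos: [493.2, -428.0, 119.3]
ee_rot: [-180.0, 0.0, 179.9]
force: [0.2, -0.7, -0.7]
gripper_width: 41.4
gripper_force: 25.0
```

Request:
{"op": "send_rows", "data": {"targets": "0 0 0 0 0 0 20;0 0 0 0 0 0 20;0 0 0 0 0 0 20"}}

```text
time_s: 20.03
ee_pos: [493.1, -423.7, 119.7]
ee_rot: [179.9, -0.0, -179.9]
force: [-0.0, 0.1, -0.8]
gripper_width: 41.6
gripper_force: 25.0
```

```bash
python3 w.py 493.3,-425,27,180
```

```text
t 20.03 [ 493.1 -423.7  119.7] [ 179.9   -0.  -179.9] F [-0.   0.1 -0.8] w 41.6 q6 -131.8
493.3,-425,27,180 -> [-0.0002 -0.0013  0.0927] [-0.  -0.   0.1]
```

Request:
{"op": "send_rows", "data": {"targets": "0 -0.001 0.02 0 0 0 20;0 -0.001 0.045 0 0 0 20;0 -0.001 0.065 0 0 0 20;0 -0.001 0.08 0 0 0 20;0 -0.001 0.088 0 0 0 20;0 -0.001 0.0925 0 0 0 20;0 -0.001 0.0925 0 0 0 20;0 -0.001 0.0925 0 0 0 20"}}

```text
time_s: 20.7
ee_pos: [493.9, -426.2, 28.3]
ee_rot: [-180.0, 0.1, -179.9]
force: [0.3, 0.6, -0.5]
gripper_width: 41.8
gripper_force: 25.0
```

Request:
{"op": "send_rows", "data": {"targets": "0 0 0.001 0 0 0 20;0 0 0.001 0 0 0 60;0 0 0.001 0 0 0 60;0 0 0.001 0 0 0 60;0 0 0.001 0 0 0 60;0 0 -0.02 0 0 0 60;0 0 -0.05 0 0 0 60;0 0 -0.085 0 0 0 70;0 0 -0.12 0 0 0 75;0 0 -0.14 0 0 7 80;0 0 -0.14 0 0 14 80;0 0 -0.14 0 0 21 80"}}

```text
time_s: 21.7
ee_pos: [494.1, -427.1, 170.0]
ee_rot: [-179.9, 0.3, 158.7]
force: [-0.9, -0.1, -0.5]
gripper_width: 73.2
gripper_force: 0.0
```

```bash
python3 w.py 593,-100,130,47
```

```text
t 21.7 [ 494.1 -427.1  170. ] [-179.9    0.3  158.7] F [-0.9 -0.1 -0.5] w 73.2 q6 -110.5
593,-100,130,47 -> [0.0269 0.3406 0.04  ] [  0.   -0.  111.7]
```

Request:
{"op": "send_rows", "data": {"targets": "0.002 0.03 0 0 0 7 80;0.005 0.065 0 0 0 14 80;0.008 0.1 0 0 0 21 80;0.011 0.135 0 0 0 28 80;0.014 0.17 0 0 0 35 80;0.017 0.205 0 0 0 42 80;0.02 0.24 0 0 0 49 80;0.022 0.275 0 0 0 56 80;0.025 0.3 0.01 0 0 63 80;0.026 0.32 0.02 0 0 70 80;0.027 0.335 0.03 0 0 77 80;0.027 0.3405 0.04 0 0 84 80"}}

```text
time_s: 22.7
ee_pos: [590.6, -96.3, 127.3]
ee_rot: [180.0, -0.1, 74.8]
force: [0.2, -0.5, 0.3]
gripper_width: 73.0
gripper_force: 0.0
```

Request:
{"op": "send_rows", "data": {"targets": "0 0 0 0 0 7 80;0 0 0 0 0 14 80;0 0 0 0 0 21 80;0 0 0 0 0 27.7 80;0 0 0 0 0 27.7 80;0 0 0 0 0 27.7 80"}}

```text
time_s: 23.2
ee_pos: [590.1, -98.7, 127.5]
ee_rot: [180.0, -0.0, 47.5]
force: [0.1, 0.7, 0.1]
gripper_width: 73.1
gripper_force: 0.0
```

```bash
python3 w.py 593,-100,2,47; python3 - <<'E'
from h import *
f=eyes.grab_frame("scene"); p=proj(f,[(593,-100,8)])[0].astype(int); print(p)
t=eyes.grab_frame("top"); q=proj(t,[(593,-100,8)])[0].astype(int)
cv2.imwrite("pics/c1b.png",np.hstack([cv2.resize(f["image"][p[1]-50:p[1]+50,p[0]-50:p[0]+50],(390,390),interpolation=2),cv2.resize(t["image"][q[1]-50:q[1]+50,q[0]-50:q[0]+50],(390,390),interpolation=2)]))
E
```

```text
t 23.2 [590.1 -98.7 127.5] [180.   -0.   47.5] F [0.1 0.7 0.1] w 73.1 q6 31.9
593,-100,2,47 -> [0.0011 0.003  0.1255] [ 0.  -0.   0.5]
[375 212]
```

View pics/c1b.png

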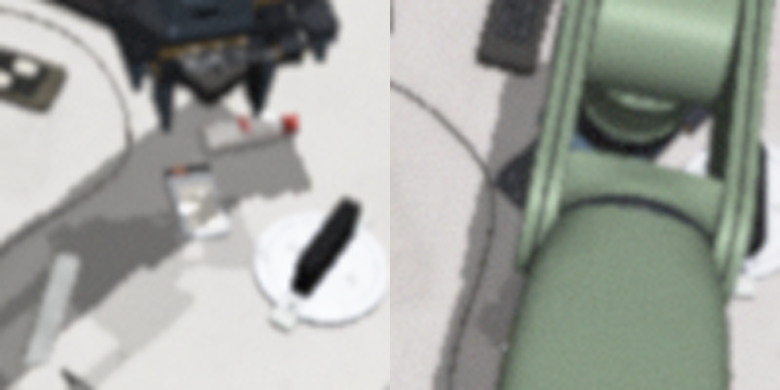

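The scene crop shows cell 1 where predicted (195,200), clear of the flux tube. I'll go down.

Request:
{"op": "send_rows", "data": {"targets": "0.001 0.003 0.02 0 0 0.5 75;0.001 0.003 0.05 0 0 0.5 75;0.001 0.003 0.08 0 0 0.5 75;0.001 0.003 0.1 0 0 0.5 75;0.001 0.003 0.115 0 0 0.5 75;0.001 0.003 0.122 0 0 0.5 70;0.001 0.003 0.1255 0 0 0.5 65;0.001 0.003 0.1255 0 0 0.5 60;0.001 0.003 0.1255 0 0 0.5 55"}}

```text
time_s: 24.05
ee_pos: [593.7, -100.1, 2.8]
ee_rot: [179.9, -0.1, 46.8]
force: [-0.5, 0.6, 0.4]
gripper_width: 51.6
gripper_force: 0.0
```

Request:
{"op": "send_rows", "data": {"targets": "0 0 0.0005 0 0 0 20;0 0 0.0005 0 0 0 20;0 0 0.0005 0 0 0 20;0 0 0.0005 0 0 0 20;0 0 0.0005 0 0 0 20;0 0 0.0005 0 0 0 20"}}

```text
time_s: 24.55
ee_pos: [593.8, -100.1, 2.5]
ee_rot: [179.9, -0.1, 46.8]
force: [-0.5, 0.2, 4.9]
gripper_width: 42.0
gripper_force: 24.7
```

```bash
python3 w.py 593,-100,140,47 493.3,-425,140,0
```

```text
t 24.55 [ 593.8 -100.1    2.5] [ 1.799e+02 -1.000e-01  4.680e+01] F [-0.5  0.2  4.9] w 42.0 q6 32.5
593,-100,140,47 -> [-0.0004 -0.0006 -0.1375] [-0.   0.  -0.2]
493.3,-425,140,0 -> [-0.3057  0.149  -0.1375] [ 0.  -0.  46.8]
```

Request:
{"op": "send_rows", "data": {"targets": "0 0 -0.025 0 0 0 20;0 0 -0.06 0 0 0 20;0 0 -0.095 0 0 0 20;-0.015 0.008 -0.125 0 0 5 20;-0.04 0.02 -0.137 0 0 11 20;-0.075 0.037 -0.137 0 0 17 20;-0.11 0.054 -0.137 0 0 23 20;-0.145 0.071 -0.137 0 0 29 20;-0.18 0.088 -0.137 0 0 35 20;-0.215 0.105 -0.137 0 0 41 20;-0.25 0.122 -0.137 0 0 46.8 20;-0.275 0.134 -0.137 0 0 46.8 20"}}

```text
time_s: 25.55
ee_pos: [500.9, -395.2, 138.0]
ee_rot: [180.0, 0.0, -0.3]
force: [1.5, -1.2, -0.9]
gripper_width: 41.7
gripper_force: 24.7
```

```bash
python3 w.py 493.3,-425,140,0
```

```text
t 25.55 [ 500.9 -395.2  138. ] [180.    0.   -0.3] F [ 1.5 -1.2 -0.9] w 41.7 q6 51.0
493.3,-425,140,0 -> [-0.0074  0.0299 -0.002 ] [ 0.   0.  -0.3]
```

Request:
{"op": "send_rows", "data": {"targets": "-0.005 0.02 0 0 0 0 20;-0.01 0.032 0 0 0 0 20;-0.01 0.032 0 0 0 0 20;-0.01 0.032 0 0 0 0 20;-0.01 0.032 0 0 0 0 20"}}

```text
time_s: 25.97
ee_pos: [492.7, -422.8, 138.2]
ee_rot: [-179.9, 0.0, 0.1]
force: [-0.3, 0.2, -0.8]
gripper_width: 41.8
gripper_force: 24.7
```

```bash
python3 w.py 493.3,-425,35.5,0
```

```text
t 25.97 [ 492.7 -422.8  138.2] [-1.799e+02  0.000e+00  1.000e-01] F [-0.3  0.2 -0.8] w 41.8 q6 48.2
493.3,-425,35.5,0 -> [0.0006 0.0022 0.1027] [ 0.  -0.   0.1]
```

Request:
{"op": "send_rows", "data": {"targets": "0.0005 0.001 0.025 0 0 0 20;0.0005 0.001 0.05 0 0 0 20;0.0005 0.001 0.073 0 0 0 20;0.0005 0.001 0.09 0 0 0 20;0.0005 0.001 0.098 0 0 0 20;0.0005 0.001 0.103 0 0 0 20;0.0005 0.001 0.103 0 0 0 20;0.0005 0.001 0.103 0 0 0 20;0.0005 0.001 0.103 0 0 0 20"}}

```text
time_s: 26.72
ee_pos: [493.9, -425.5, 36.6]
ee_rot: [179.9, -0.1, 0.0]
force: [0.0, -0.4, -0.3]
gripper_width: 41.9
gripper_force: 24.8
```

Request:
{"op": "send_rows", "data": {"targets": "0 0 0.001 0 0 0 20;0 0 0.001 0 0 0 60;0 0 0.001 0 0 0 60;0 0 0.001 0 0 0 60;0 0 0.001 0 0 0 60;0 0 -0.02 0 0 0 60;0 0 -0.05 0 0 0 60;0 0 -0.085 0 0 0 70;0 0 -0.12 0 0 0 80;0 0 -0.15 0 0 -7 100;0 0 -0.165 0 0 -14 100;0 0 -0.17 0 0 -21 100"}}

```text
time_s: 27.72
ee_pos: [494.2, -426.4, 209.8]
ee_rot: [179.6, -0.2, 21.4]
force: [0.5, -1.0, -0.2]
gripper_width: 85.0
gripper_force: 0.0
```

```bash
python3 m.py | grep frame; python3 w.py 616,140.5,140,101.5
```

```text
frame top [617.3 141.3] 102.0 [ 58.4 129.5]
frame scn [649.3 174.1] 138.5 [209.1 214.6]
t 28.02 [ 492.5 -424.8  204.1] [-1.799e+02  1.000e-01  2.090e+01] F [ 0.5 -0.5 -0.5] w 91.0 q6 27.3
616,140.5,140,101.5 -> [ 0.317  -0.4841  0.0641] [ -0.    0.  -80.6]
```

Request:
{"op": "send_rows", "data": {"targets": "0.011 -0.017 0 0 0 -5 100;0.03 -0.045 0 0 0 -12 100;0.052 -0.079 0 0 0 -19 100;0.074 -0.113 0 0 0 -26 100;0.096 -0.147 0 0 0 -33 100;0.118 -0.181 0 0 0 -40 100;0.14 -0.215 0 0 0 -47 100;0.162 -0.249 0 0 0 -54 100;0.184 -0.283 0.01 0 0 -61 100;0.206 -0.317 0.02 0 0 -68 100;0.228 -0.349 0.03 0 0 -75 100;0.25 -0.382 0.04 0 0 -80.6 100"}}

```text
time_s: 29.02
ee_pos: [589.0, 22.9, 164.1]
ee_rot: [-179.9, -0.0, 101.9]
force: [0.8, -0.3, -0.8]
gripper_width: 91.0
gripper_force: 0.0
```

```bash
python3 w.py 616,140.5,140,101.5
```

```text
t 29.02 [589.   22.9 164.1] [-179.9   -0.   101.9] F [ 0.8 -0.3 -0.8] w 91.0 q6 -10.7
616,140.5,140,101.5 -> [0.1095 0.0506 0.0241] [-0.  -0.   0.4]
```

Request:
{"op": "send_rows", "data": {"targets": "0.03 0.014 0.006 0 0 0.4 100;0.06 0.028 0.012 0 0 0.4 100;0.085 0.039 0.02 0 0 0.4 100;0.1 0.047 0.024 0 0 0.4 100;0.109 0.051 0.024 0 0 0.4 100;0.109 0.051 0.024 0 0 0.4 100;0.109 0.051 0.024 0 0 0.4 100;0.109 0.051 0.024 0 0 0.4 100"}}

```text
time_s: 29.68
ee_pos: [617.4, 136.6, 141.8]
ee_rot: [180.0, 0.0, 101.1]
force: [0.5, 0.0, 0.1]
gripper_width: 91.1
gripper_force: 0.0
```

```bash
python3 w.py 616,140.5,2,101.5; python3 - <<'E'
from h import *
f=eyes.grab_frame("scene"); p=proj(f,[(616,140.5,8)])[0].astype(int); im=f["image"].copy()
for q in proj(f,[(616,140.5,8)]): cv2.circle(im,tuple(int(v) for v in q),1,(0,0,255),-1)
c=proj(f,[(493,-425,40)])[0].astype(int)
cv2.imwrite("pics/fr.png",np.hstack([cv2.resize(a[q[1]-45:q[1]+45,q[0]-45:q[0]+45],(390,390),interpolation=2) for a,q in((im,p),(eyes.grab_frame("top")["image"],proj(eyes.grab_frame("top"),[(493,-425,40)])[0].astype(int)))]))
E
```

```text
t 29.68 [617.4 136.6 141.8] [180.    0.  101.1] F [0.5 0.  0.1] w 91.1 q6 0.3
616,140.5,2,101.5 -> [ 0.0041 -0.0006  0.1398] [-0.   0.  -0.4]
```

View pics/fr.png

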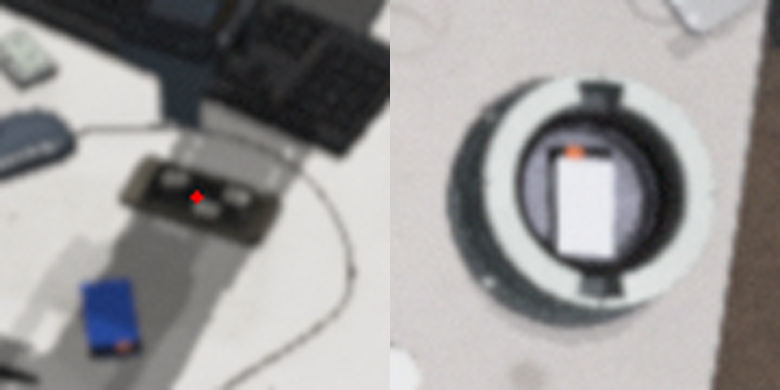

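The left crop shows the frame centred under my mark at (195,197), and the cable is clear of the fingers. The right crop shows the cells stacked squarely in the bore. I'll go down on the frame.

Request:
{"op": "send_rows", "data": {"targets": "0.002 0 0.02 0 0 0 95;0.003 0 0.05 0 0 0 95;0.003 0 0.08 0 0 0 95;0.003 0 0.105 0 0 0 95;0.003 0 0.122 0 0 0 95;0.003 0 0.132 0 0 0 95;0.003 0 0.138 0 0 0 90;0.003 0 0.138 0 0 0 85;0.003 0 0.138 0 0 0 80;0.003 0 0.138 0 0 0 80"}}

```text
time_s: 30.67
ee_pos: [617.9, 141.1, 4.9]
ee_rot: [179.8, -0.0, 101.2]
force: [-0.4, 0.2, 0.2]
gripper_width: 73.1
gripper_force: 0.0
```

Request:
{"op": "send_rows", "data": {"targets": "0 0 0.001 0 0 0 75;0 0 0.001 0 0 0 70;0 0 0.001 0 0 0 40;0 0 0.001 0 0 0 40;0 0 0.001 0 0 0 40;0 0 0.001 0 0 0 40", "grip_force": 20}}

```text
time_s: 31.17
ee_pos: [617.2, 141.1, 3.2]
ee_rot: [179.9, -0.0, 101.2]
force: [-0.7, -0.8, 5.1]
gripper_width: 61.4
gripper_force: 20.0
```

```bash
python3 w.py; python3 - <<'E'
from h import *
for n in("top","scene"):
    f=grabavg(n,2); l=bg(f)[...,0]; w=window(f,(466,419,30),50)
    for th in(70,90): 
        m=(l<th)&w; 
        for z in(12,40): print(n,th,z,*rect(f,m,z))
f=eyes.grab_frame("top"); p=proj(f,[(466,419,30)])[0].astype(int)
cv2.imwrite("pics/tray.png",cv2.resize(f["image"][p[1]-45:p[1]+45,p[0]-45:p[0]+45],(540,540),interpolation=2)); print(p)
E
```

```text
t 31.17 [617.2 141.1   3.2] [179.9  -0.  101.2] F [-0.7 -0.8  5.1] w 61.4 q6 0.6
top 70 12 [472.  433.1] 1.8 [121.6 152.2]
top 70 40 [467.9 425.3] 1.8 [119.2 149.2]
top 90 12 [472.2 432.7] 1.7 [124.  159.2]
top 90 40 [468.1 424.8] 1.7 [121.6 156.1]
scene 70 12 [510.2 438.3] 36.0 [164.3 538.6]
scene 70 40 [490.8 416.4] 36.0 [160.6 526.3]
scene 90 12 [510.4 438. ] 36.0 [171.2 538.6]
scene 90 40 [491.  416.1] 36.0 [167.3 526.3]
[200 209]
```

View pics/tray.png

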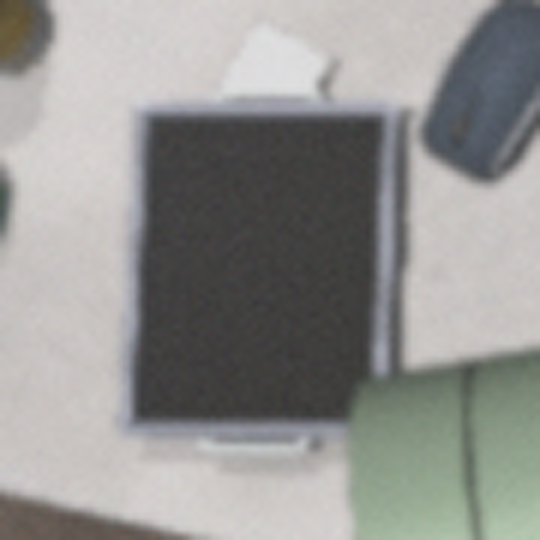

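The tray is empty. Its rim centre is near crop (258,269), which is about (469,424), with its long side along world x. Now I'll lift the frame.

Request:
{"op": "send_rows", "data": {"targets": "0 0 -0.02 0 0 0 40;0 0 -0.05 0 0 0 40;0 0 -0.085 0 0 0 40;0 0 -0.115 0 0 0 40;0 0 -0.13 0 0 0 40;0 0 -0.135 0 0 -4 40;0 0 -0.135 0 0 -10 40;0 0 -0.135 0 0 -16 40;0 0 -0.135 0 0 -22 40"}}

```text
time_s: 32.17
ee_pos: [616.4, 140.9, 137.0]
ee_rot: [-180.0, -0.0, 123.5]
force: [-0.7, 1.2, -0.3]
gripper_width: 61.6
gripper_force: 20.0
```

```bash
python3 w.py 469,424,138,181.7
```

```text
t 32.17 [616.4 140.9 137. ] [-180.    -0.   123.5] F [-0.7  1.2 -0.3] w 61.6 q6 -21.7
469,424,138,181.7 -> [ 0.3174  0.0334 -0.001 ] [  0.    0.  -58.2]
```

Request:
{"op": "send_rows", "data": {"targets": "0.015 0.002 0 0 0 -5 40;0.045 0.005 0 0 0 -11 40;0.08 0.008 0 0 0 -17 40;0.115 0.012 0 0 0 -23 40;0.15 0.016 0 0 0 -29 40;0.185 0.02 0 0 0 -35 40;0.22 0.023 0 0 0 -41 40;0.25 0.026 0 0 0 -47 40;0.278 0.029 0 0 0 -53 40;0.3 0.032 0 0 0 -57 40;0.313 0.033 0 0 0 -58 40;0.317 0.033 0 0 0 -58 40"}}

```text
time_s: 33.17
ee_pos: [469.5, 425.8, 136.8]
ee_rot: [-180.0, -0.1, -178.7]
force: [-0.5, 0.6, -0.4]
gripper_width: 61.7
gripper_force: 20.0
```

Request:
{"op": "send_rows", "data": {"targets": "0 0 0 0 0 0 40;0 0 0 0 0 0 40;0 0 0 0 0 0 40;0 0 0 0 0 0 40"}}

```text
time_s: 33.5
ee_pos: [471.5, 423.1, 137.5]
ee_rot: [-180.0, 0.0, -178.9]
force: [-0.1, 0.3, -1.9]
gripper_width: 61.8
gripper_force: 20.0
```

```bash
python3 w.py 469,424,17,181.7;  python3 - <<'E'
from h import *
a=[]
for n in("scene","top"):
    f=eyes.grab_frame(n); p=proj(f,[(469,424,60)])[0].astype(int); a.append(cv2.resize(f["image"][p[1]-50:p[1]+50,p[0]-50:p[0]+50],(390,390),interpolation=2))
cv2.imwrite("pics/tr2.png",np.hstack(a))
E
```

```text
t 33.5 [471.5 423.1 137.5] [-180.     0.  -178.9] F [-0.1  0.3 -1.9] w 61.8 q6 -50.2
469,424,17,181.7 -> [0.0024 0.0009 0.1205] [ 0.   0.  -0.6]
```

View pics/tr2.png

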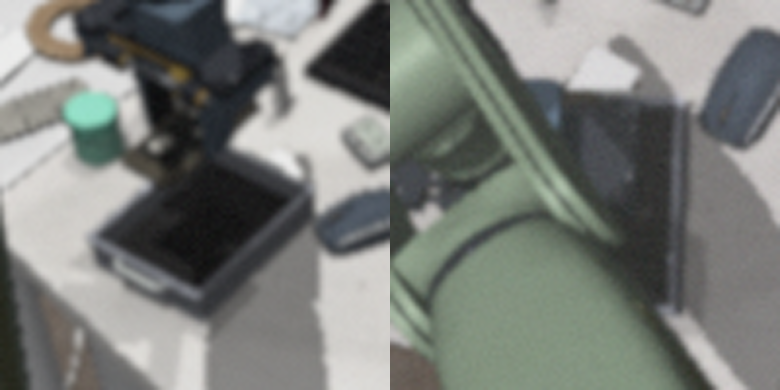

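The scene crop shows the frame held level in the gripper over the tray, clear of the green jar. I'll lower it.

Request:
{"op": "send_rows", "data": {"targets": "0.001 0 0.02 0 0 0 40;0.002 0 0.045 0 0 0 40;0.002 0 0.07 0 0 0 40;0.002 0 0.09 0 0 0 40;0.002 0 0.105 0 0 0 40;0.002 0 0.115 0 0 0 40;0.002 0 0.12 0 0 0 40;0.002 0 0.12 0 0 0 40;0.002 0 0.12 0 0 0 40"}}

```text
time_s: 34.35
ee_pos: [469.3, 424.5, 18.1]
ee_rot: [180.0, 0.1, -178.8]
force: [0.4, -0.1, -0.9]
gripper_width: 61.6
gripper_force: 20.0
```

Request:
{"op": "send_rows", "data": {"targets": "0 0 0.0015 0 0 0 40;0 0 0.0015 0 0 0 40;0 0 0.0015 0 0 0 85;0 0 0.0015 0 0 0 85;0 0 0.0015 0 0 0 85;0 0 0.0015 0 0 0 85;0 0 -0.02 0 0 0 85;0 0 -0.05 0 0 0 85;0 0 -0.085 0 0 0 85;0 0 -0.115 0 0 0 85;0 0 -0.14 0 0 0 85;0 0 -0.15 0 0 0 85"}}

```text
time_s: 35.35
ee_pos: [470.2, 425.5, 172.0]
ee_rot: [179.7, 0.3, -178.8]
force: [0.5, 0.3, -0.0]
gripper_width: 78.0
gripper_force: 0.0
```

```bash
python3 w.py 580,0,170,179.6 586.4,-229.2,120,179.6
```

```text
t 35.35 [470.2 425.5 172. ] [ 179.7    0.3 -178.8] F [ 0.5  0.3 -0. ] w 78.0 q6 -50.1
580,0,170,179.6 -> [-0.1008 -0.4278  0.002 ] [-0.  -0.   1.6]
586.4,-229.2,120,179.6 -> [-0.1023 -0.6571  0.052 ] [-0.  -0.   1.6]
```

Request:
{"op": "send_rows", "data": {"targets": "-0.005 -0.02 0 0 0 1.6 85;-0.015 -0.05 0 0 0 1.6 85;-0.025 -0.085 0 0 0 1.6 85;-0.035 -0.12 0 0 0 1.6 85;-0.045 -0.155 0 0 0 1.6 85;-0.055 -0.19 0 0 0 1.6 85;-0.065 -0.225 0 0 0 1.6 85;-0.075 -0.26 0 0 0 1.6 85;-0.085 -0.295 0 0 0 1.6 85;-0.09 -0.325 0 0 0 1.6 85;-0.095 -0.355 0 0 0 1.6 85;-0.1 -0.385 0 0 0 1.6 85"}}

```text
time_s: 36.35
ee_pos: [576.5, 39.8, 166.3]
ee_rot: [180.0, -0.1, 179.6]
force: [0.3, 1.1, -0.8]
gripper_width: 77.6
gripper_force: 0.0
```

```bash
python3 w.py 586.4,-229.2,120,179.6;  python3 - <<'E'
from h import *
f=eyes.grab_frame("top"); l=bg(f)[...,0]; p=proj(f,[(469,424,30)])[0].astype(int); q=proj(f,[(586,-229,30)])[0].astype(int)
print("lid bar",*rect(f,(l<80)&window(f,(586,-229,60),20),60))
cv2.imwrite("pics/tr3.png",np.hstack([cv2.resize(f["image"][a[1]-40:a[1]+40,a[0]-40:a[0]+40],(390,390),interpolation=2) for a in(p,q)]))
E
```

```text
t 36.35 [576.5  39.8 166.3] [ 1.800e+02 -1.000e-01  1.796e+02] F [ 0.3  1.1 -0.8] w 77.6 q6 -86.8
586.4,-229.2,120,179.6 -> [-0.0118 -0.2689  0.0463] [ 0.  0. -0.]
lid bar [ 585.6 -222.9] 179.4 [22.  86.9]
```

View pics/tr3.png

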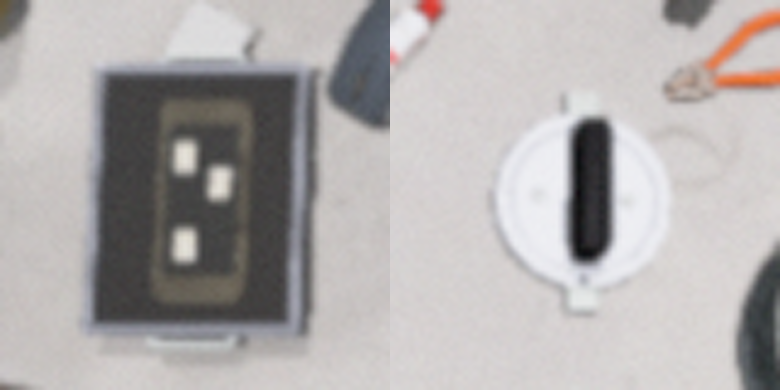

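The left crop shows the frame flat in the middle of the tray. The right crop shows the lid where I released it, with its bar along x. Back to the lid.

Request:
{"op": "send_rows", "data": {"targets": "-0.001 -0.03 0 0 0 0 85;-0.003 -0.065 0.01 0 0 0 85;-0.004 -0.1 0.02 0 0 0 85;-0.006 -0.135 0.03 0 0 0 85;-0.008 -0.17 0.04 0 0 0 85;-0.01 -0.205 0.045 0 0 0 85;-0.011 -0.235 0.045 0 0 0 85;-0.012 -0.255 0.045 0 0 0 85;-0.012 -0.267 0.045 0 0 0 80;-0.012 -0.267 0.045 0 0 0 75;-0.012 -0.267 0.045 0 0 0 75;-0.012 -0.267 0.045 0 0 0 75"}}

```text
time_s: 37.4
ee_pos: [586.9, -224.1, 122.1]
ee_rot: [179.9, -0.0, 179.7]
force: [-0.3, 0.2, -0.0]
gripper_width: 68.5
gripper_force: 0.0
```

```bash
python3 w.py 586.4,-229.2,22.8,179.5
```

```text
t 37.4 [ 586.9 -224.1  122.1] [179.9  -0.  179.7] F [-0.3  0.2 -0. ] w 68.5 q6 -111.7
586.4,-229.2,22.8,179.5 -> [ 0.0005 -0.0051  0.0993] [ 0.  -0.   0.2]
```

Request:
{"op": "send_rows", "data": {"targets": "0 -0.003 0.02 0 0 0 75;0 -0.005 0.045 0 0 0 75;0 -0.005 0.065 0 0 0 75;0 -0.005 0.082 0 0 0 70;0 -0.005 0.092 0 0 0 60;0 -0.005 0.098 0 0 0 50;0 -0.005 0.098 0 0 0 50;0 -0.005 0.098 0 0 0 50;0 -0.005 0.098 0 0 0 45"}}

```text
time_s: 38.15
ee_pos: [588.0, -230.6, 25.6]
ee_rot: [-180.0, 0.1, 179.6]
force: [0.2, -0.6, -0.4]
gripper_width: 42.2
gripper_force: 0.0
```

```bash
python3 w.py 586.4,-229.2,22.8,179.5
```

```text
t 38.15 [ 588.  -230.6   25.6] [-1.800e+02  1.000e-01  1.796e+02] F [ 0.2 -0.6 -0.4] w 42.2 q6 -112.1
586.4,-229.2,22.8,179.5 -> [0.0016 0.0014 0.0028] [-0.  -0.   0.1]
```

Request:
{"op": "send_rows", "data": {"targets": "0.001 0.001 0.001 0 0 0 45;0.001 0.001 0.001 0 0 0 45;0.001 0.001 0.001 0 0 0 10;0.001 0.001 0.001 0 0 0 10;0.001 0.001 0.001 0 0 0 10;0.001 0.001 0.001 0 0 0 10;0.001 0.001 0.001 0 0 0 10;0.001 0.001 0.001 0 0 0 10;0.001 0.001 0.001 0 0 0 10", "grip_force": 50}}

```text
time_s: 38.9
ee_pos: [586.1, -229.6, 23.6]
ee_rot: [180.0, 0.0, 179.6]
force: [-0.4, 0.9, 2.1]
gripper_width: 21.7
gripper_force: 50.0
```

```bash
python3 w.py 493.2,-425.2,150,179.6
```

```text
t 38.9 [ 586.1 -229.6   23.6] [180.    0.  179.6] F [-0.4  0.9  2.1] w 21.7 q6 -112.1
493.2,-425.2,150,179.6 -> [ 0.0916 -0.1963 -0.1264] [ 0. -0.  0.]
```

Request:
{"op": "send_rows", "data": {"targets": "0 0 -0.02 0 0 0 10;0 0 -0.05 0 0 0 10;0 0 -0.085 0 0 0 10;0.01 -0.02 -0.115 0 0 0 10;0.024 -0.05 -0.126 0 0 0 10;0.038 -0.082 -0.126 0 0 0 10;0.052 -0.114 -0.126 0 0 0 10;0.067 -0.144 -0.126 0 0 0 10;0.079 -0.17 -0.126 0 0 0 10;0.087 -0.187 -0.126 0 0 0 10;0.092 -0.196 -0.126 0 0 0 10;0.092 -0.196 -0.126 0 0 0 10"}}

```text
time_s: 39.9
ee_pos: [491.3, -426.5, 148.5]
ee_rot: [180.0, -0.1, 179.5]
force: [0.1, 0.5, -3.5]
gripper_width: 21.6
gripper_force: 50.0
```

Request:
{"op": "send_rows", "data": {"targets": "0 0 0.01 0 0 0 10;0 0 0.025 0 0 0 10;0 0 0.035 0 0 0 10;0 0 0.04 0 0 0 10;0 0 0.04 0 0 0 10;0 0 0.04 0 0 0 10;0 0 0.04 0 0 0 10"}}

```text
time_s: 40.48
ee_pos: [493.5, -424.9, 110.0]
ee_rot: [-180.0, 0.1, 179.7]
force: [-0.1, -0.1, -2.5]
gripper_width: 21.7
gripper_force: 50.0
```

```bash
python3 w.py 493,-425,95,179.6;  python3 - <<'E'
from h import *
f=eyes.grab_frame("scene"); p=proj(f,[(493,-425,90)])[0].astype(int)
cv2.imwrite("pics/ins.png",cv2.resize(f["image"][p[1]-45:p[1]+45,p[0]-45:p[0]+45],(540,540),interpolation=2))
E
```

```text
t 40.48 [ 493.5 -424.9  110. ] [-1.800e+02  1.000e-01  1.797e+02] F [-0.1 -0.1 -2.5] w 21.7 q6 -131.4
493,-425,95,179.6 -> [ 0.0005 -0.0001  0.015 ] [ 0.  -0.   0.1]
```

View pics/ins.png

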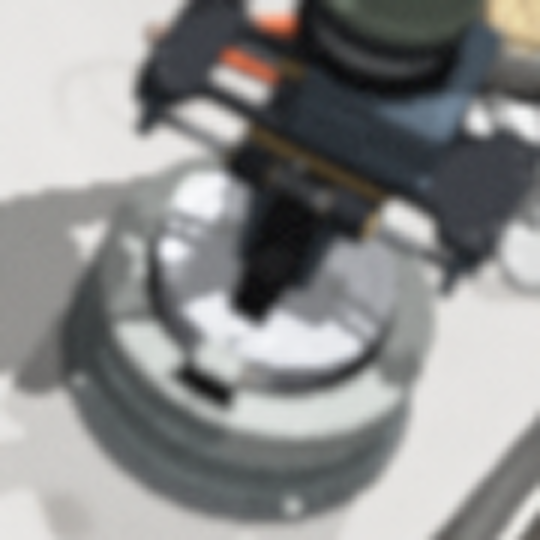

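The lug (215,355) sits right over the notch (205,385), and the lid is level and centred. I'll lower it.

Request:
{"op": "send_rows", "data": {"targets": "0 0 0.006 0 0 0 10;0 0 0.012 0 0 0 10;0 0 0.017 0 0 0 10;0 0 0.020 0 0 0 10;0 0 0.022 0 0 0 10;0 0 0.022 0 0 0 10;0 0 0.022 0 0 0 10"}}

```text
time_s: 41.12
ee_pos: [492.9, -425.1, 88.1]
ee_rot: [-180.0, 0.0, 179.6]
force: [-1.6, 0.6, 3.6]
gripper_width: 21.7
gripper_force: 50.0
```

Seated on the ring, with lugs in the notches. Pressing to TCP ≈ 76.

Request:
{"op": "send_rows", "data": {"targets": "0 0 0.004 0 0 0 10;0 0 0.008 0 0 0 10;0 0 0.011 0 0 0 10;0 0 0.013 0 0 0 10;0 0 0.013 0 0 0 10;0 0 0.013 0 0 0 10"}}

```text
time_s: 41.62
ee_pos: [493.3, -425.5, 75.5]
ee_rot: [-179.9, 0.1, 179.6]
force: [-1.2, 0.7, 8.8]
gripper_width: 22.0
gripper_force: 50.0
```

Request:
{"op": "send_rows", "data": {"targets": "0 0 -0.001 0 0 4 10;0 0 -0.001 0 0 11 10;0 0 -0.001 0 0 18 10;0 0 -0.001 0 0 25 10;0 0 -0.001 0 0 32 10;0 0 -0.001 0 0 39 10;0 0 -0.001 0 0 46 10;0 0 -0.001 0 0 53 10;0 0 -0.001 0 0 60 10;0 0 -0.001 0 0 67 10;0 0 -0.001 0 0 67 10;0 0 -0.001 0 0 67 10"}}

```text
time_s: 42.62
ee_pos: [493.4, -425.1, 76.6]
ee_rot: [179.9, 0.1, 112.6]
force: [0.4, 1.5, 8.4]
gripper_width: 22.4
gripper_force: 50.0
```

Request:
{"op": "send_rows", "data": {"targets": "0 0 0 0 0 7 10;0 0 0 0 0 14 10;0 0 0 0 0 20 10;0 0 0 0 0 23 10;0 0 0 0 0 23.5 10;0 0 0 0 0 23.5 10;0 0 0 0 0 23.5 10"}}

```text
time_s: 43.2
ee_pos: [493.9, -425.4, 76.8]
ee_rot: [179.8, 0.1, 89.1]
force: [1.4, 1.4, 8.5]
gripper_width: 21.7
gripper_force: 50.0
```

Now let it up slowly. It should stop at about 85.6.

Request:
{"op": "send_rows", "data": {"targets": "0 0 -0.003 0 0 0 10;0 0 -0.006 0 0 0 10;0 0 -0.008 0 0 0 10;0 0 -0.009 0 0 0 10;0 0 -0.010 0 0 0 10;0 0 -0.010 0 0 0 10;0 0 -0.010 0 0 0 10"}}

```text
time_s: 43.78
ee_pos: [493.4, -425.2, 85.5]
ee_rot: [179.9, 0.0, 89.1]
force: [1.7, 0.5, 4.1]
gripper_width: 22.0
gripper_force: 50.0
```

Request:
{"op": "send_rows", "data": {"targets": "0 0 -0.002 0 0 0 10;0 0 -0.002 0 0 0 10;0 0 -0.002 0 0 0 10;0 0 -0.002 0 0 0 10"}}

```text
time_s: 44.12
ee_pos: [493.3, -425.1, 85.6]
ee_rot: [180.0, -0.0, 89.1]
force: [5.2, -1.5, -4.4]
gripper_width: 21.5
gripper_force: 50.0
```

The lid is stopped at 85.6 and won't go higher, so it's locked. I'll release and withdraw.

Request:
{"op": "send_rows", "data": {"targets": "0 0 0.002 0 0 0 60;0 0 0.002 0 0 0 60;0 0 0.002 0 0 0 60;0 0 0.002 0 0 0 60;0 0 0.002 0 0 0 60;0 0 0.002 0 0 0 60;0 0 -0.03 0 0 0 60;0 0 -0.065 0 0 0 70;0 0 -0.1 0 0 0 70;0.03 0 -0.12 0 0 0 70;0.06 0 -0.13 0 0 0 70;0.06 0 -0.13 0 0 0 70"}}

```text
time_s: 45.12
ee_pos: [494.7, -361.5, 221.4]
ee_rot: [179.7, 0.0, 89.3]
force: [-0.1, 0.3, 1.0]
gripper_width: 63.8
gripper_force: 0.0
```

Request:
{"op": "send_rows", "data": {"targets": "0.02 -0.02 -0.01 0 0 0 70;0.05 -0.04 -0.02 0 0 0 70;0.08 -0.06 -0.02 0 0 0 70;0.11 -0.08 -0.02 0 0 0 70;0.14 -0.1 -0.02 0 0 0 70;0.17 -0.1 -0.02 0 0 0 70;0.2 -0.1 -0.02 0 0 0 70;0.23 -0.1 -0.02 0 0 0 70;0.25 -0.1 -0.02 0 0 0 70;0.25 -0.1 -0.02 0 0 0 70;0.25 -0.1 -0.02 0 0 0 70"}}

```text
time_s: 46.03
ee_pos: [397.5, -113.2, 237.5]
ee_rot: [180.0, 0.0, 89.3]
force: [0.3, -0.1, -0.2]
gripper_width: 63.7
gripper_force: 0.0
```

```bash
python3 w.py;  python3 - <<'E'
from h import *
f=eyes.grab_frame("top"); cv2.imwrite("pics/end.png",cv2.resize(f["image"][60:300,165:525],(780,520),interpolation=2))
E
```

```text
t 46.03 [ 397.5 -113.2  237.5] [180.    0.   89.3] F [ 0.3 -0.1 -0.2] w 63.7 q6 -16.7
```

View pics/end.png

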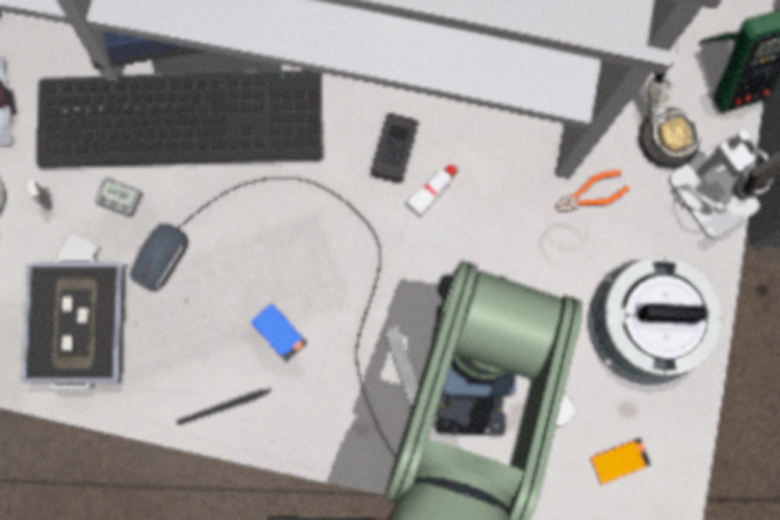

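The picture shows the lid locked with its bar across the notches (670,313) and the frame in the tray (75,320). No cells are left on the desk apart from the look-alikes, and the bystanders haven't moved.

```bash
python3 -c "
from workcell import env
print(env.job_done())"
```

```text
the job is handed in; nothing more can be done
None
```

The job is handed in at about 46 s of robot time: all three batteries are in the canister, its lid is back on and locked, and the one frame I found lies flat in the tray; the verdict wasn't shown.

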